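Clamp a block of job forms in the padding press

TASK

Slide the block of forms along the press's wooden bed until it is fully home and square against the steel back gauge, under the platen. Then take the crank by its red grip and wind it clockwise (seen from above) until the platen's rubber face meets the block, and about half a turn more so that the block is held firmly but not crushed; let go, and leave the other things on the desk where they are.

Things in the scene. Friction and masses are not known exactly. Their poses are not given: they have to be found in the camera images.
- press: Padding press: a small bench screw press fixed to the desk. Origin: on the screw's vertical axis at desk height; x points from the open mouth (-x) to the back gauge (+x), z up. Wooden bed 310 x 190 mm, x = -250 to +60 mm, its top 30 mm above the desk. Two 20 mm steel posts at x = 0, y = +-88 mm (156 mm clear between them) carry the crossbeam.
- gauge (a point): Middle of the lower edge of the back gauge's face, at bed height: press x = +35 mm, y = 0. The gauge is an upright steel plate 140 mm wide, its top 75 mm above the desk. A block fully home touches it, with the block's origin at press x = -65 mm, y near 0, and its outer end at x = -165 mm.
- beam (a point): Centre of the top of the blue crossbeam (46 mm along press x, 216 mm along y, from 163 to 197 mm above the desk; the post ends rise to 216 mm), where the screw comes out.
- platen: Blue platen, 60 mm (press x) by 140 mm (y), hung from the screw, faced with black rubber 13 mm thick. Origin: centre of the rubber's unsqueezed underside, on the screw axis, 113 mm above the desk at crank reading 0, sinking 10 mm a turn; it starts 12 to 25 mm above the block. The rubber gives: half a turn past touching presses with about 60 N; over 110 N (nearly a whole turn) crushes the block.
- crank (a joint): Crank angle, rad, growing as it is wound clockwise seen from above, counted over whole turns (0 to 31). At 0 and each whole turn its arm points along the press's +x. The crank sits on the screw's top and sinks with the platen, 10 mm a turn. Stiff: about 3 N at the grip to turn it; it stays where it is left.
- grip: Upright red grip at the end of the crank's arm, 26 mm diameter, 70 mm long, spinning freely on its own vertical axis. Origin: its middle, 70 mm from the screw axis (it runs round a circle of 70 mm radius), 193 mm above the platen's origin, sinking 10 mm a turn. Its lower end is 4 mm above the crank's arm; nothing stands above it.
- block: Block of job forms between two brown chipboards, rigid: 200 mm long (its x), 110 mm wide (y), 45 mm thick, about 0.75 kg, loose, lying on the press's bed and sticking out of its mouth, 60 to 95 mm short of home and a little askew. Origin: centre of its underside; its x axis points roughly along the press's x, towards the gauge.
- pen_cup: Bystander, to be left alone: black pen cup with pens, 76 mm across, 100 mm high (pens to 150 mm), origin centre of underside.
- sweet_jar: Bystander, to be left alone: jar of sweets with red lid, 84 mm across, 117 mm high, origin centre of underside.
- stapler: Bystander, to be left alone: stapler, 150 x 38 mm, 60 mm high, long along its x, origin centre of underside.
Not all that is in view belongs to the job. There is more than one size of the block; the job needs the middle-sized.

How it is judged:
On the way, in this order (a step that is already met when the one before it is completed fails the run):
1. the block is home and square against the back gauge (within 4 mm and 0.05 rad) with the platen not yet on it (x of block in the frame of press above -0.069 m and angle between the x axis of block and the x axis of press, either way round below 0.05 rad and contact force between platen and block below 0.5 N), for 0.2 s.
2. the platen comes down on the block (more than 5 N) while the fingers are on the crank's grip (contact force between platen and block above 5 N and contact force between the fingers and grip above 0.3 N).
At the end, for the whole second after the job is handed in: The block lies against the back gauge (within 4 mm, within 0.05 rad of square, within 25 mm of the middle), the platen presses on it with more than 20 N (about a quarter of a turn past touching), and the crank and block are at rest (contact force between platen and block above 20 N and x of block in the frame of press above -0.069 m and y of block in the frame of press between -0.025 and 0.025 m and angle between the x axis of block and the x axis of press, either way round below 0.05 rad and linear speed of block below 0.01 m/s and velocity of joint crank between -0.1 and 0.1 rad/s).
It fails at once if the block is crushed: the platen presses with more than 110 N (contact force between platen and block above 110 N).
It fails at once if a bystander is moved more than 25 mm (distance of any of pen_cup, sweet_jar, stapler from where it was at the start of the episode above 0.025 m).
It also fails if it takes over 69 s, if anything falls off the work surface, if the arm or the gripper's body presses on something with over 40 N, if the wrist force passes 120 N, or if a joint passes its speed limit or range.

ROBOT

A 7-joint arm with a two-finger parallel gripper is mounted at the origin on the work surface. World frame = base frame: x ahead of the robot, y to its left, z up, the work surface at z = 0. Lengths are in m, angles in rad, forces in N, time in s.
With the tool pointing down it reaches from about 0.425 to 0.95 m from the base axis. Payload 4.7 kg.
Tool frame: the origin (TCP) lies on the centre line of the jaws, within the pads' length; the fingertips stand robot.nose_length ahead of it and the grasp point (between the pads) lies 8 mm behind it (robot.nose_length is the distance from the TCP to the fingertips, in m); z points along the fingers, y is the line along which they close (so a half turn about z gives the same grasp; the last joint's range is limited). The gripper opens to 85 mm and grips with 20 to 120 N. Pads are 22 mm wide; open, the fingers measure 114 mm over their backs; the gripper's body (76 mm by 85 mm) begins 54 mm behind the grasp point. The pads swing forward as they close: fully open they stand 13 mm farther back than shut.
Start: joints at [-1.273, 0.469, -0.049, 1.532, 0.024, 1.141, -0.082], TCP at [0.217, 0.639, 0.242] pointing down, gripper open.
Joint ranges: [-2.59, 2.59], [-0.33, 1.99], [-1.39, 1.29], [0.1, 2.45], [-1.04, 4.18], [0.21, 1.99], [-2.66, 2.66]. Speed limits (rad/s): [2.57, 2.57, 3.14, 3.14, 3.14, 3.14, 3.14].

INTERFACE

Orientations are given as [roll, pitch, yaw] about the fixed x, y, z axes, in that order (R = Rz(yaw) Ry(pitch) Rx(roll)).
In Python, from plant import robot gives the robot as it stands. Calls block until the motion is done:
- robot.goto(position, orientation): joint-space move of the TCP to a pose.
- robot.move_straight(position, vel=0.15, attitude=None, contact_N=None): straight line of the TCP; attitude=None keeps the orientation; vel is the mean speed in m/s. With contact_N (N) it stops when the force on the tool has changed by that much, and returns True; else False.
- robot.move_joints(angles): joint-space move.
- robot.grip(opening, strength=None): opening from 0.0 (shut) to 1.0 (fully open); strength is the grip in N (None keeps the last); returns when the fingers have stopped.
- robot.sleep(seconds).
- robot.inverse_kinematics(position, orientation): joint angles nearest the present ones, or None.
- robot.sense(): the state.
- robot.grab_frame(name): name is "side" or "top"; returns a dict with "image" (400x640x3 uint8, red, green, blue), "range_z" (400x640 float32, m along the optical axis (not along the pixel's ray), 0 where there is no reading), "fx", "fy", "cx", "cy" (pixels), "R" (3x3) and "t" (3): a world point X has camera coordinates R X + t. Camera axes: x right, y down, z forward; pixel columns grow to the right and rows downward; lengths in m; the calibration is good to about 2 mm. A picture is of the moment at which its call begins.
A pose or a line that the arm cannot do raises robot.IKError and nothing moves.
- robot.close_job(): hands the job in; it is judged then, once.
The state is a dict: "t": time; "joint_pos": joint angles; "joint_velocities": joint speeds; "effort": joint torques, N m; "tcp_pos": TCP position; "tcp_rot": TCP orientation; "wrist_force": force on the tool from outside, world axes, zero at the start; "torque": the same for the moment, N m; "opening": opening from 0.0 (shut) to 1.0 (fully open); "gripper_force": force on a finger pad.
Only numpy, scipy, OpenCV 4.12 (cv2) and the standard library are available. Lean on these libraries where they do the work, as an engineer would, in place of code of your own. Each camera call takes 0.05 s, during which the arm holds its last target. There are 200 camera calls.

## Working session

There is one attempt and no reset: what is moved stays moved. The work goes in short steps, each a Python script; the robot and the scene stay as the last script left them, time stands still between calls to the robot, and variables do not carry over. Pictures are saved under pics/ and viewed, at most 10 in all, crops included, and the job is handed in when it is done.

```bash
mkdir -p pics; ls
python3 - <<'E'
from plant import robot
import cv2,numpy as np
for n in("top","side"):
    f=robot.grab_frame(n); cv2.imwrite(f"pics/{n}0.png",f["image"][:,:,::-1]); np.savez(f"{n}0.npz",**f)
    print(n,f["fx"],f["cx"],f["cy"],f["R"].round(3).tolist(),f["t"])
s=robot.sense();print(s,robot.nose_length)
E
```

```text
pics
top 473.7645764881976 317.1420948481957 207.90033732747335 [[-0.009, -1.0, -0.013], [-0.997, 0.01, -0.075], [0.075, 0.012, -0.997]] [0.02789686 0.57303857 1.47487423]
side 405.6201717177885 330.3797416328158 203.67245297423145 [[0.971, 0.238, 0.013], [0.181, -0.701, -0.69], [-0.155, 0.673, -0.723]] [-0.53137876  0.05638716  1.30949489]
{'t': 0.1, 'joint_pos': array([-1.27289619,  0.46936184, -0.04856908,  1.53355221,  0.02409481,
        1.14098526, -0.08230859]), 'joint_velocities': array([-0.00010977, -0.0018263 ,  0.00198445, -0.00221918, -0.00138648,
        0.00041239, -0.00038338]), 'effort': array([ 4.46014410e-04, -5.11515534e+01, -4.73411568e-02, -2.38391072e+01,
        1.07242347e-02,  4.30175511e-03, -4.44333743e-07]), 'tcp_pos': array([0.21652599, 0.63881142, 0.24137496]), 'tcp_rot': array([-3.13987245e+00,  6.54651964e-05,  2.81478726e+00]), 'wrist_force': array([ 0.18763007,  0.19404333, -0.0209208 ]), 'torque': array([ 0.00902884,  0.02520912, -0.03513094]), 'gripper_force': 0.0, 'opening': 0.997139308634664} 0.011
```

View pics/top0.png

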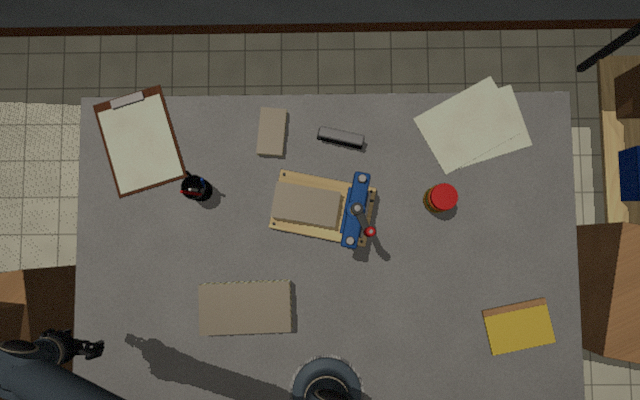

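View pics/side0.png

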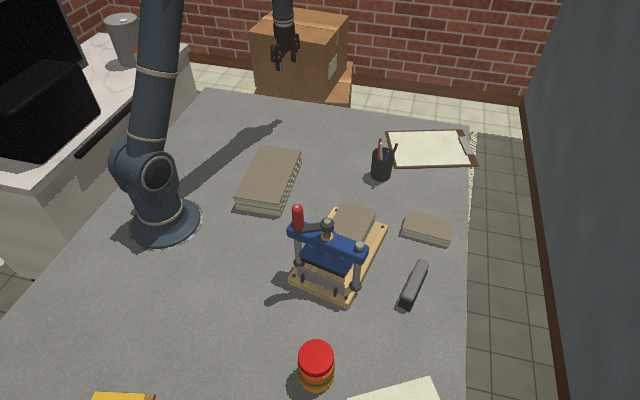

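Blocks in the top view are a large one (245,307), a small one (272,132), and a mid-sized one on the press bed (307,203). The one on the bed fits: it is the middle size and it lies in the press's mouth. The crank's red grip is at (370,231), the beam at (356,210), the cup at (196,187), the jar at (441,197) and the stapler at (341,137).

```bash
cat > h.py <<'E'
import cv2,numpy as np
def cloud(f):
    z=f["range_z"];v,u=np.mgrid[:400,:640]
    c=np.stack([(u-f["cx"])/f["fx"]*z,(v-f["cy"])/f["fy"]*z,z],-1)
    return (c-f["t"])@f["R"]   # R^T (c-t)
def ray(f,u,v,h):
    d=np.array([(u-f["cx"])/f["fx"],(v-f["cy"])/f["fy"],1])@f["R"];o=-f["t"]@f["R"]
    return o+d*(h-o[2])/d[2]
def rect(P):
    r=cv2.minAreaRect(P[:,:2].astype(np.float32)*1000)
    return np.array(r[0]).round(1),np.array(r[1]).round(1),round(r[2],2)
def masks(f):
    P=cloud(f);h=cv2.cvtColor(f["image"],cv2.COLOR_RGB2HSV);H,S,V=[h[...,i].astype(int) for i in range(3)]
    big=lambda m:(lambda n,l,s,c:l==1+s[1:,4].argmax())(*cv2.connectedComponentsWithStats(m.astype(np.uint8)))
    near=np.hypot(P[...,0]-PC[0],P[...,1]-PC[1])<.25
    z=P[...,2]
    return P,dict(blue=big(near&(H>95)&(H<125)&(S>120)),red=big(near&((H<8)|(H>172))&(S>150)),
      blocktop=big(near&(z>.06)&(z<.09)&(S<110)&~((H>95)&(H<125)&(S>120))),bed=near&(z>.02)&(z<.09)&(H>8)&(H<28))
PC=(.57,-.02)
E
python3 - <<'E'
from h import *
for n in("top","side"):
    f=dict(np.load(n+"0.npz"));P,M=masks(f)
    for k,m in M.items():
        p=P[m];v,u=np.nonzero(m)
        print(n,k,m.sum(),"px",u.mean().round(1),v.mean().round(1),"med",np.median(p,0).round(3),"z",np.percentile(p[:,2],[5,95]).round(3),rect(p))
f=dict(np.load("top0.npz"))
cv2.imwrite("pics/crop.png",cv2.resize(f["image"][100:265,250:400,::-1],None,fx=3.6,fy=3.6,interpolation=cv2.INTER_CUBIC))
E
```

```text
top blue 1010 px 353.6 210.1 med [ 0.553 -0.081  0.195] z [0.118 0.2  ] (array([558. , -63.1]), array([ 95.8, 216. ]), 79.19)
top red 77 px 369.2 231.2 med [ 0.491 -0.111  0.316] z [0.263 0.32 ] (array([ 491.7, -114.6]), array([22.5, 23.3]), 26.0)
top blocktop 2350 px 305.6 203.5 med [0.584 0.056 0.074] z [0.068 0.079] (array([583.9,  58. ]), array([200.3, 110.7]), 79.99)
top bed 5064 px 315.3 198.8 med [0.588 0.029 0.056] z [0.025 0.078] (array([653.6,   3. ]), array([335.6, 343.3]), 78.26)
side blue 905 px 333.8 251.9 med [ 0.581 -0.106  0.192] z [0.115 0.199] (array([574.5, -96.1]), array([ 53.4, 176.7]), 78.99)
side red 218 px 297.2 217.3 med [ 0.496 -0.127  0.295] z [0.259 0.32 ] (array([ 493.2, -121.2]), array([22., 24.]), 33.15)
side blocktop 1186 px 352.7 220.3 med [0.594 0.089 0.075] z [0.072 0.078] (array([589.4,  90.2]), array([137.7, 110.4]), 79.76)
side bed 3909 px 350.9 254.8 med [ 0.606 -0.033  0.05 ] z [0.027 0.077] (array([ 6.409e+02, -4.000e-01]), array([330. , 360.9]), 85.26)
```

View pics/crop.png

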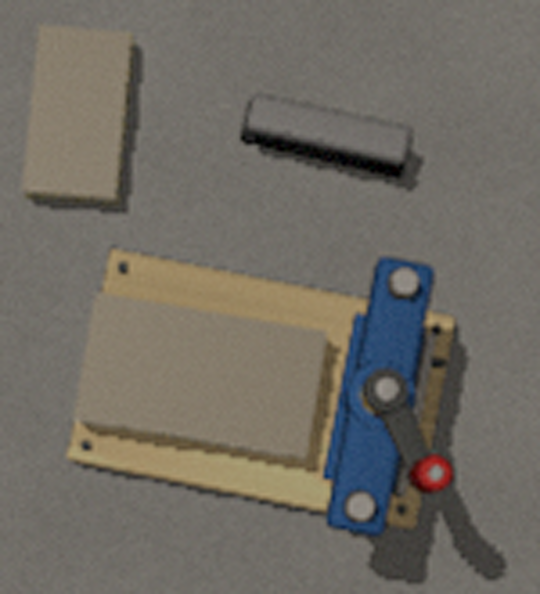

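The crop confirms it. The block on the bed (top about 200 x 111 mm) is between the small one at top left and the big one outside the crop. The crank's arm points back and down-right to the red grip at crop (434,473). Next I'll get the press frame and the crank.

Run:
```python
from h import *
for n in("top","side"):
    f=dict(np.load(n+"0.npz"));P,M=masks(f);z=P[...,2]
    m=M["blue"]&(z>.188)&(z<.206);print(n,"beamtop",m.sum(),rect(P[m]),np.median(P[m][:,2]).round(4))
    h=cv2.cvtColor(f["image"],cv2.COLOR_RGB2HSV).astype(int)
    near=np.hypot(P[...,0]-.57,P[...,1]-.0)<.23
    m=near&(z>.02)&(z<.04)&(h[...,1]>60)&(h[...,0]>8)&(h[...,0]<28)
    k,l,s,c=cv2.connectedComponentsWithStats(m.astype(np.uint8))
    keep=np.isin(l,[i for i in range(1,k) if s[i,4]>30]);print(n,"bed",keep.sum(),rect(P[keep]),np.median(P[keep][:,2]))
    p=P[M["red"]];t=p[p[:,2]>.312];print(n,"griptop",len(t),rect(t),np.median(t[:,2]))
    g=near&(z>.205)&(z<.235);k,l,s,c=cv2.connectedComponentsWithStats(g.astype(np.uint8))
    for i in range(1,k):
        if s[i,4]>8:print("  hi",P[l==i].mean(0).round(3),s[i,4])
    g=near&(z>.235)&(z<.34);print(" crank",rect(P[g]),np.percentile(P[g][:,2],[5,50,95]).round(3))
    # platen visible
    m=M["blue"]&(z>.1)&(z<.16);print(" platen z",np.percentile(P[m][:,2],[2,10,50,90]).round(3) if m.any() else None)
# cup/jar/stapler
f=dict(np.load("top0.npz"));P=cloud(f)
for nm,u,v in(("cup",196,187),("jar",441,197),("stap",341,137)):print(nm,P[v,u].round(3))
```

```text
top beamtop 859 (array([554.3, -85.4]), array([ 50.5, 210.6]), 80.36) 0.1955
top bed 2074 (array([575.4,   6.2]), array([309.7, 188.7]), 78.15) 0.02858817807439153
top griptop 57 (array([ 491.9, -115. ]), array([22.5, 22.4]), 25.83) 0.3167366794430876
  hi [ 0.641 -0.104  0.213] 54
  hi [ 0.47  -0.069  0.213] 53
 crank (array([525. , -98.4]), array([98.3, 32.7]), 20.68) [0.241 0.25  0.319]
 platen z [0.111 0.114 0.118 0.122]
side beamtop 463 (array([ 603.9, -102.4]), array([ 49.8, 116.1]), 75.53) 0.1967
side bed 1620 (array([576.3,   5. ]), array([313.9, 190.1]), 78.15) 0.029724083097092405
side griptop 57 (array([ 492.6, -119.4]), array([20.6, 19.8]), 14.81) 0.31770907509887625
  hi [ 0.558 -0.095  0.218] 44
  hi [ 0.642 -0.108  0.213] 77
 crank (array([ 526.6, -104.2]), array([98.4, 32.5]), 26.94) [0.239 0.253 0.319]
 platen z [0.11  0.115 0.12  0.13 ]
cup [0.646 0.413 0.002]
jar [ 0.595 -0.345  0.116]
stap [ 0.792 -0.054  0.054]
```

```bash
cat >> h.py <<'E'
PSI=np.radians(-101.75);S=np.array([.5558,-.0868])
def W(x,y,z):
    c,s=np.cos(PSI),np.sin(PSI);return [S[0]+c*x-s*y,S[1]+s*x+c*y,z]
def Pr(p):
    c,s=np.cos(PSI),np.sin(PSI);d=np.array(p[:2])-S;return np.array([c*d[0]+s*d[1],-s*d[0]+c*d[1]])
E
python3 - <<'E'
from h import *
from plant import robot
A=[np.pi,0,PSI+np.pi]
robot.goto(W(-.30,0,.24),A)
robot.grip(.75)
robot.move_straight(W(-.30,0,.053),vel=.2)
s=robot.sense();print(s["t"],s["joint_pos"].round(2),Pr(s["tcp_pos"]),s["tcp_pos"],s["wrist_force"])
robot.move_straight(W(-.205,0,.053),vel=.08)
s=robot.sense();print(s["t"],Pr(s["tcp_pos"]),s["wrist_force"])
r=robot.move_straight(W(-.165,0,.053),vel=.03,contact_N=14)
s=robot.sense();print(r,s["t"],Pr(s["tcp_pos"]),s["wrist_force"],s["torque"])
f=robot.grab_frame("top");cv2.imwrite("pics/top1.png",cv2.resize(f["image"][120:280,230:400,::-1],None,fx=3.5,fy=3.5))
P,M=masks(f);
E
```

```text
3.65 [-0.66  0.66  0.39  1.76 -0.34  0.78 -0.31] [-0.30033373  0.00101508] [0.61795429 0.20703366 0.05428261] [-0.03958283 -0.34121931  0.36301374]
4.9917 [-2.04600741e-01  1.40882932e-05] [ 0.30498855 -0.04445451  1.06009702]
True 5.9667 [-1.77082163e-01 -1.72537083e-04] [ 0.70856805  0.69179825 -0.10654804] [ 0.12096165 -0.0416033  -0.07173383]
```

View pics/top1.png

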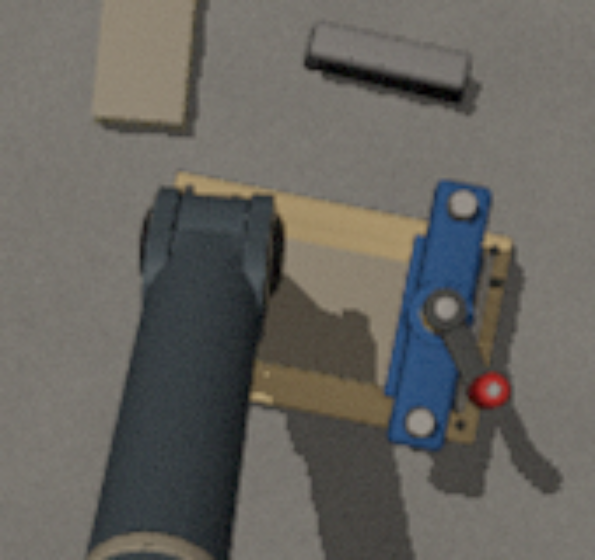

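The arm hides the block's outer end in this view. The pads' faces are near x = -0.166, which agrees with home. I'll press once more to seat it, back off, measure, and check that the arm can reach all round the crank circle.

Run:
```python
from h import *
from plant import robot
A=[np.pi,0,PSI+np.pi]
r=robot.move_straight(W(-.168,0,.053),vel=.03,contact_N=25)
s=robot.sense();print(r,s["t"],Pr(s["tcp_pos"]),s["wrist_force"])
robot.move_straight(W(-.23,0,.053),vel=.2)
robot.move_straight(W(-.25,0,.39),vel=.35)
robot.goto(W(-.12,-.25,.40),A)
f=robot.grab_frame("top");np.savez("top2.npz",**f);P,M=masks(f)
m=M["blocktop"];p=P[m];print(m.sum(),rect(p),np.median(p[:,2]))
q=np.array([Pr(a) for a in p]);print("block x min",np.percentile(q[:,0],[.5,2]),"y",np.percentile(q[:,1],[1,99]))
f=robot.grab_frame("side");P,M=masks(f);p=P[M["blocktop"]];print("side",len(p),rect(p));q=np.array([Pr(a) for a in p]);print(np.percentile(q[:,0],[.5,2]),np.percentile(q[:,1],[1,99]))
for d in range(0,360,45):
    a=-np.radians(d);j=robot.inverse_kinematics(W(.07*np.cos(a),.07*np.sin(a),.28),A);print(d,None if j is None else np.round(j,2))
print(robot.sense()["t"])
cv2.imwrite("pics/top2.png",f["image"][100:330,200:460,::-1])
```

```text
False 6.5333 [-0.17720626 -0.00062721] [ 3.65547612 17.07828298 -3.10963546]
1605 (array([570.9,   9. ]), array([135.8, 110. ]), 78.09) 0.07365458288902214
block x min [-0.16406734 -0.16201166] y [-0.0589091   0.04913579]
side 490 (array([ 550.4, -117.6]), array([ 29.1, 139. ]), 78.56)
[0.01800224 0.01883638] [-0.0671035   0.07000597]
0 [-0.07  0.26  0.33  1.77 -0.09  1.13  0.09]
45 [-0.77  0.29  1.16  1.91 -0.29  1.13  0.3 ]
90 [-0.82  0.19  1.02  1.95 -0.18  1.1   0.07]
135 [-0.81  0.24  0.94  1.89 -0.21  1.12  0.01]
180 [-0.75  0.36  0.92  1.78 -0.31  1.16  0.07]
225 [-0.64  0.46  0.93  1.67 -0.39  1.21  0.17]
270 [-0.61  0.55  1.06  1.64 -0.5   1.26  0.34]
315 [-0.63  0.58  1.21  1.69 -0.56  1.28  0.5 ]
9.3
```

The block is home and square: outer end at x = -0.164, 78.1° against the bed's 78.15°, y about -5 mm. Now for the grip.

Run:
```python
from h import *
from plant import robot
A=[np.pi,0,PSI+np.pi]
f=dict(np.load("top2.npz"));P,M=masks(f);p=P[M["red"]];t=p[p[:,2]>.312];c=np.append(np.array(rect(t)[0])/1000,.319);g=Pr(c)
print("grip",g,np.hypot(*g),"deg cw",-np.degrees(np.arctan2(g[1],g[0])))
robot.goto(W(.07,0,.40),A);print(robot.sense()["joint_pos"].round(2))
a=-np.radians(53.1);w=lambda z:W(.07*np.cos(a),.07*np.sin(a),z)
robot.goto(w(.37),A);print(robot.sense()["joint_pos"].round(2))
robot.grip(.9);r=robot.move_straight(w(.280),vel=.15,contact_N=8);print("hit",r)
robot.grip(0,40);s=robot.sense();print(s["t"],s["opening"],s["gripper_force"],s["wrist_force"],s["joint_pos"].round(2),Pr(s["tcp_pos"]),s["tcp_pos"][2])
f=robot.grab_frame("side");cv2.imwrite("pics/side3.png",cv2.resize(f["image"][120:330,210:430,::-1],None,fx=2.7,fy=2.7))
```

```text
grip [ 0.04072361 -0.05730783] 0.07030362721794654 deg cw 54.601956109549704
[-0.72  0.34  1.24  1.62 -0.33  1.42  0.35]
[-0.94  0.16  1.26  1.79 -0.17  1.31  0.16]
hit False
12.4333 0.2898379165347064 38.96965205669403 [-3.82243015  0.86035237  5.77715597] [-0.82  0.28  1.19  1.92 -0.29  1.13  0.28] [ 0.04204217 -0.05626251] 0.2804543929630226
```

View pics/side3.png

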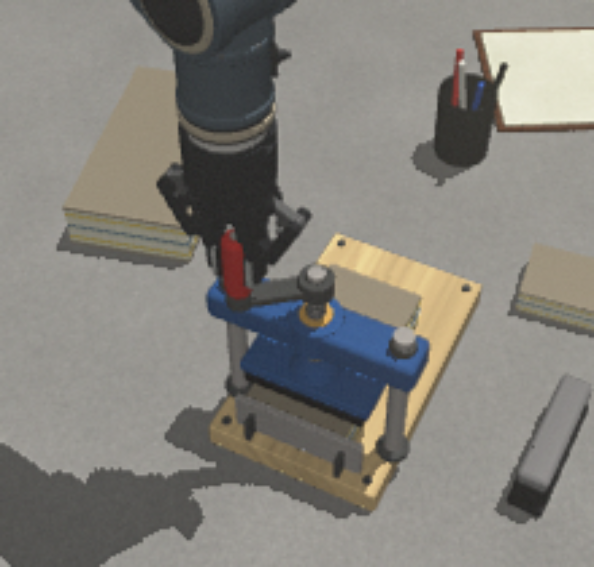

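The fingers hold the red grip, seen at crop (232,265). The platen is clear and the block sits against the gauge. I'll start winding, with a force watch.

```bash
cat >> h.py <<'E'
def wind(robot,q0,q1,step=18,vel=.12,lim=35):   # degrees, absolute
    n=int(np.ceil((q1-q0)/step))
    for i,q in enumerate(np.linspace(q0,q1,n+1)[1:]):
        a=-np.radians(q)
        try: robot.move_straight(W(.0705*np.cos(a),.0705*np.sin(a),.306-q/360*.01-.004),vel=vel)
        except robot.IKError as e: print("IK",e);break
        s=robot.sense();g=Pr(s["tcp_pos"]);F=s["wrist_force"]
        if i%3==0 or i==n-1: print(round(q),round(s["t"],2),"r",np.hypot(*g).round(4),"ang",(-np.degrees(np.arctan2(g[1],g[0]))%360).round(1),F.round(1),s["joint_pos"][[2,6]].round(2),round(s["opening"],3))
        if np.linalg.norm(F)>lim: print("force",q,F);break
E
python3 - <<'E'
from h import *
from plant import robot
wind(robot,773.2,773.2+180)
E
```

```text
791 12.82 r 0.0705 ang 72.3 [-2.8  3.3  2.3] [1.2  0.21] 0.295
845 13.82 r 0.0707 ang 126.1 [-0.9  5.9  1.5] [1.17 0.12] 0.297
899 14.82 r 0.0704 ang 179.9 [ 4.2  3.1 -2.1] [1.09 0.16] 0.29
953 15.82 r 0.0697 ang 234.5 [ 3.5 -1.8 -2.9] [1.03 0.25] 0.294
```

Run:
```python
from h import *
from plant import robot
wind(robot,953.2,1368,step=18)
f=robot.grab_frame("side");cv2.imwrite("pics/side4.png",cv2.resize(f["image"][120:330,210:430,::-1],None,fx=2.7,fy=2.7))
```

```text
970 16.14 r 0.0695 ang 251.9 [ 0.4 -4.1 -1.7] [1.02 0.28] 0.296
1022 17.12 r 0.0693 ang 302.9 [-6.7  0.6  3.1] [1.02 0.38] 0.292
1074 18.09 r 0.0696 ang 355.1 [-4.2  3.8  3.7] [1.07 0.41] 0.289
1126 19.07 r 0.0702 ang 46.1 [-0.6  3.3 -0.3] [1.15 0.3 ] 0.293
1178 20.04 r 0.0707 ang 98.5 [-1.1  3.6  1.7] [1.17 0.15] 0.295
1230 21.02 r 0.0707 ang 150.4 [ 2.   5.  -0.6] [1.11 0.13] 0.294
1282 21.99 r 0.0701 ang 202.5 [ 4.1  2.8 -3.8] [1.04 0.19] 0.291
1333 22.97 r 0.0695 ang 254.9 [ 0.5 -4.4 -2. ] [1.   0.29] 0.294
1368 23.62 r 0.0693 ang 288.6 [-6.3 -0.6  2.8] [1.   0.35] 0.297
```

View pics/side4.png

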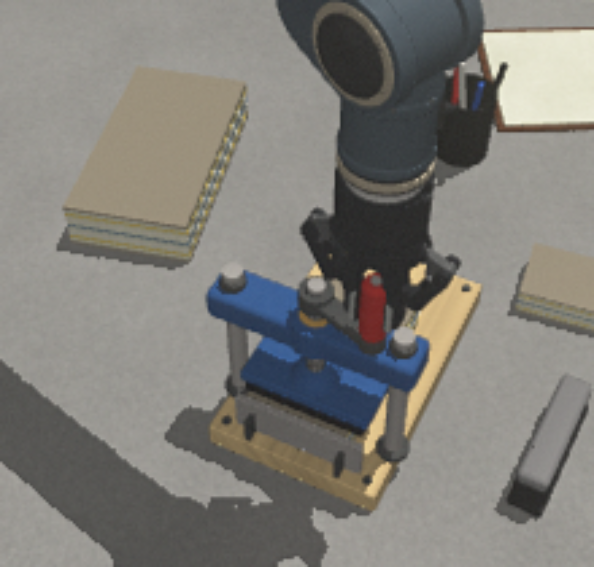

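The rubber now sits just at the block's top (the dark line behind the gauge, about crop (310,405)), as the geometry predicted. I'll wind half a turn more and release.

Run:
```python
from h import *
from plant import robot
wind(robot,1368,1548,step=18,vel=.08)
robot.sleep(.3);robot.grip(.8)
p=robot.sense()["tcp_pos"];robot.move_straight([p[0],p[1],.40],vel=.15)
robot.goto(W(-.12,-.25,.42),[np.pi,0,PSI+np.pi])
f=robot.grab_frame("top");P,M=masks(f);p=P[M["red"]]
t=p[p[:,2]>p[:,2].max()-.012];g=Pr(np.array(rect(t)[0])/1000);print("grip",g,"deg",-np.degrees(np.arctan2(g[1],g[0]))%360,"top z",np.median(t[:,2]))
m=M["blocktop"];p=P[m];q=np.array([Pr(a) for a in p]);print(rect(p),np.percentile(q[:,0],[.5,2]),np.percentile(q[:,1],[1,99]),robot.sense()["t"])
cv2.imwrite("pics/top5.png",cv2.resize(f["image"][80:280,170:470,::-1],None,fx=2.6,fy=2.6))
```

```text
1386 24.09 r 0.0693 ang 306.4 [-5.6  3.4  3.3] [1.01 0.38] 0.294
1440 25.37 r 0.0697 ang 0.8 [-0.6  6.   2.6] [1.06 0.4 ] 0.295
1494 26.64 r 0.0703 ang 53.5 [ 3.9  1.8 -2.1] [1.14 0.28] 0.292
1548 27.92 r 0.0708 ang 108.6 [-0.3  1.4  2.4] [1.14 0.14] 0.292
grip [-0.02298249 -0.06677953] deg 108.99114170468259 top z 0.29577186502243946
(array([571.2,   9.4]), array([135.4, 110.5]), 78.2) [-0.16415634 -0.1621409 ] [-0.05895597  0.04923409] 30.6917
```

View pics/top5.png

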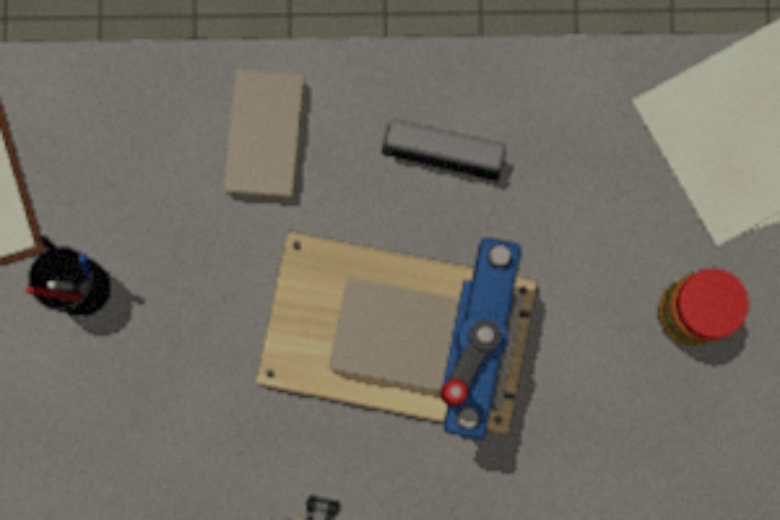

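The block is home and square. The grip is at crop (455,391), which is 109° and 4.3 turns, half a turn past touching. The cup, jar and stapler haven't moved. Handing in.

```bash
python3 -c "
from plant import robot
print(robot.close_job())"
```

```text
the job is handed in; nothing more can be done
None
```

I handed the job in at about 31 s of the 69 s, with no verdict shown: the block is home and square against the gauge, the crank is at 4.3 turns (about half a turn past touching, which should press with about 60 N), the grip is released, and the bystanders look unmoved.

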